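# Set the bench length stop and butt the bar against it

### The arm

A 6-joint arm with a two-finger parallel gripper is mounted at the origin on the work surface. World frame = base frame: x ahead of the robot, y to its left, z up, the work surface at z = 0. Lengths are in m, angles in rad, forces in N, time in s.
With the tool pointing down it reaches from about 0.375 to 0.975 m from the base axis. Payload 3.8 kg.
Tool frame: the origin (TCP) lies at the very end of the fingers, on their centre line; the grasp point (between the pads) lies 19 mm behind it; z points along the fingers, y is the line along which they close (so a half turn about z gives the same grasp; the last joint's range is limited). The gripper opens to 85 mm and grips with 20 to 120 N. Pads are 22 mm wide; open, the fingers measure 114 mm over their backs; the gripper's body (76 mm by 85 mm) begins 54 mm behind the grasp point. The pads swing forward as they close: fully open they stand 13 mm farther back than shut.
Start: joints at [-1.184, 0.264, 1.604, -0, 1.274, -0.037], TCP at [0.278, -0.615, 0.231] pointing down, gripper open.
Joint ranges: [-2.63, 2.63], [-0.94, 2.18], [0.31, 2.57], [-1.31, 4.45], [0, 2.66], [-2.55, 2.55]. Speed limits (rad/s): [2.57, 2.57, 3.14, 3.14, 3.14, 3.14].

### API

Orientations are given as a rotation vector (axis times angle).
In Python, from workcell import read_state, read_camera, calibration, finish_job gives the robot as it stands.
- The arm moves only by the tool step_arm, never from a script. Its argument "commands" is a list of rows, each an object of numbers: "fingers": the gripper's target within -1 to 1 (shut at 1, half-way at 0, fully open at -1); "dx", "dy", "dz": the shift along the tool's x, y, z in m; "roll": the turn about the tool's z in degrees. In form: [{"fingers": .., "dx": .., "dy": .., "dz": .., "roll": ..}, ...]. A call has 1 to 8 rows; each row is the pose to reach, as a shift and turn from the pose commanded when the call began, along the tool's axes at that moment; what a row does not reach only later rows make up. A row lasts 1/8 s, in which the tool goes at most 62.5 mm and 10.7 degrees, less where a joint would pass 70% of its speed; a pose out of reach is approached as far as the arm can. A call with a gripper value outside its range is refused whole. The fingers move at their own pace and stop on an object; "squeeze" is the grip in N (left out, the last holds). Time passes only in rows, so rows that repeat a pose let the fingers close. It gives the time, the measured TCP pose, the force, the opening and the grip force at its end, in the units of the state.
- read_state(): the state, without advancing time (a new reading comes with each control period).
- read_camera(name): name is "side" or "top" or "wrist"; returns (picture, depth): 480x640x3 uint8, blue, green, red; 480x640 float32, m along the optical axis (not along the pixel's ray), 0 where there is no reading.
- calibration(name): a dict with "intrinsics" (3x3 intrinsics, pixels), "world_to_cam" (4x4, takes a point from world to camera coordinates). Camera axes: x right, y up, looking along -z (the intrinsics and any distortion apply to the point x, -y, -z); pixel columns grow to the right and rows downward; lengths in m; the calibration is good to about 2 mm. A picture is of the moment at which its call begins: read the wrist's pose just before it. calibration takes no time and is no camera call; for the wrist camera it gives the pose at the moment of the call.
- finish_job(): hands the job in; it is judged then, once.
The state is a dict: "time": time; "q": joint angles; "joint_vel": joint speeds; "joint_torque": joint torques, N m; "tool_pos": TCP position; "tcp_rot": TCP orientation; "wrist_force": force on the tool from outside, world axes, zero at the start; "torque": the same for the moment, N m; "width": opening from 0.0 (shut) to 1.0 (fully open); "grip_force": force on a finger pad.
Only numpy, scipy, OpenCV 4.12 (cv2) and the standard library are available. Lean on these libraries where they do the work, as an engineer would, in place of code of your own. Each camera call takes 0.05 s, during which the arm holds its last target. There are 200 camera calls.

### The job

On the cutting fence, push the sliding stop along its rail with your fingertips until you feel its spring pin click down into the notch of the clip, and do not run it past the notch or pull on the pin. Then push the long aluminium bar along its channel until its end butts against the stop, gently enough that the stop stays in its notch. Nothing is to be picked up, the bar must not be used to shove the stop along, and the loose things around are left where they are.

Things in the scene. Friction and masses are not known exactly. Their poses are not given: they have to be found in the camera images.
- fence: Fixed plywood board 160 x 600 x 18 mm. Origin on the bench near its middle; local +y = long way, all pushing goes +y; -x = robot's side. Mm in its frame: board top z 18; bar channel centre x -20, 33 wide, between a lip (top z 24, robot's side) and a strip x -3 to +5 (top z 28); steel slide rail centre x +45, 20 wide, top z 34. All run y -290 to +280. Place and yaw vary.
- stop (a joint): Position of the sliding stop, m, 0 to 0.29, growing along fence +y (stop centre at fence y = value - 0.05); starts 0 to 0.08, always before the notch. Grey carriage 50 (x) by 60 (y) mm, 0.4 kg, straddling the rail; push plate at its -y end; a stop arm at its +y end, 12 mm thick, reaches 67 mm in -x across the channel (z 30 to 72 mm). Slides with about 1 N and stays where left.
- stop_push (a point): Middle of the push plate's -y face, the face to push on: 50 mm wide (x), z 42 to 87 mm, this point at z 67, over the rail's centre line, 30 mm in -y from the stop's centre.
- stop_pin (a point): Axis of the stop's spring pin, at the stop's centre, at the height of the rail's top (z 34 mm).
- pin (a joint): Lift of the spring pin, m: 0 when down (on the plain rail, and again when seated in the notch), about 0.002 on the first ridge, 0.005 on the second. Sprung down with 10 N and more. Its black knob, 22 mm wide, stands on the stop, top at z 86 mm; lifting it over 0.009 counts as pulling it.
- notch_seat (a point): Seat of the notch, at rail-top height (z 34 mm); pin seated when stop_pin is here. On a dark clip on the rail, fence y +110 to +190 mm, tab 36 mm farther +x. Two cross ridges: low (z 36) 5.6 mm before, high (z 39) 8 mm after. From 11 mm before the seat the push rises to about 5 N, then dips as the stop springs the last 3 to 5 mm in. Going on past takes about 15 N.
- stop_face (a point): Point on the -y face of the stop arm, where the bar's end must come to lie: over the channel's centre line, at z 33 mm, 18 mm in +y from the stop's centre.
- bar: The long bar: solid aluminium, 30 x 120 x 30 mm, about 0.2 to 0.4 kg, loose in the channel along fence y with 1.5 mm play each side; its middle starts 170 to 210 mm in -y from the fence's origin. Origin at the centre of its underside (z 18 mm), top at z 48. Its y axis points along fence +y.
- bar_tail (a point): Centre of the bar's -y end face, the one to push on (z 33 mm); the strip beside the channel covers its lowest 10 mm.
- bar_nose (a point): Centre of the bar's +y end face (z 33 mm), which goes against the stop arm.
- offcut: Loose bystander: short piece of the same bar, 30 x 55 x 30 mm, on the bench on the robot's side of the fence. Origin at its underside. Leave it.
- tape: Loose bystander: roll of tape, 90 mm across, 24 mm high, flat on the bench beyond the fence. Origin at its underside. Leave it.
- driver: Loose bystander: screwdriver 190 mm long lying on the bench beyond the fence. Origin at its middle. Leave it.
- glue: Loose bystander: small bottle, 44 mm across, 85 mm high, standing on the bench on the robot's side of the fence. Origin at its underside. Leave it.
Things that resemble listed ones, but are neither listed nor needed, are in the scene too. Leave any purple or red look-alike of the bar alone.

How it is judged:
On the way, in this order (a step that is already met when the one before it is completed fails the run):
1. the stop's pin is seated in the notch, the bar not yet against it (y of stop_pin in the frame of notch_seat between -0.003 and 0.003 m and value of joint pin below 0.0015 m and y of bar_nose in the frame of stop_face below -0.02 m), for 0.2 s.
2. the bar's end is against the stop, which is still in its notch (y of stop_pin in the frame of notch_seat between -0.003 and 0.003 m and value of joint pin below 0.0015 m and y of bar_nose in the frame of stop_face above -0.003 m and x of bar in the frame of fence between -0.024 and -0.016 m and z of bar in the frame of fence between 0.014 and 0.022 m), for 0.2 s.
At the end, for the whole second after the job is handed in: The stop's pin is down in the notch (within 3 mm of the seat along the rail, lift under 1.5 mm), the bar lies flat in its channel with its end within 3 mm of the stop arm, and both are at rest (all of step 2 and linear speed of bar below 0.01 m/s and velocity of joint stop between -0.01 and 0.01 m/s); the robot touches nothing.
It fails at once if the stop is run past the notch (over 9 mm beyond its seat) (y of stop_pin in the frame of notch_seat above 0.009 m).
It fails at once if the pin is pulled up (over 9 mm) (value of joint pin above 0.009 m).
It fails at once if the bar is lifted (over 10 mm) (height (world z) of bar above 0.028 m).
It fails at once if the bar shoves the stop while it is not in the notch (contact force between bar and stop above 0.5 N and y of stop_pin in the frame of notch_seat below -0.005 m).
It fails at once if the offcut, tape roll, screwdriver or glue bottle is moved (over 15 mm) (distance of any of offcut, tape, driver, glue from where it was at the start of the episode above 0.015 m).
It also fails if it takes over 64 s, if anything falls off the work surface, if the arm or the gripper's body presses on something with over 40 N, if the wrist force passes 120 N, or if a joint passes its speed limit or range.

## Working session

There is one attempt and no reset: what is moved stays moved. The work goes in short steps, Python scripts to look and compute and a tool call to move; the robot and the scene stay as the last step left them, time stands still between calls to the robot, and variables do not carry over. Pictures are saved under pics/ and viewed, at most 10 in all, crops included, and the job is handed in when it is done.

Besides the shell and the picture viewer there is one more tool, called after "Emit:" by a JSON object that holds its "method" and its "body", one argument or row to a line. step_arm: Moves the arm, as the interface text tells. Its arguments: {"type":"object","properties":{"commands":{"type":"array","items":{"type":"object","properties":{"fingers":{"type":"number"},"dx":{"type":"number"},"dy":{"type":"number"},"dz":{"type":"number"},"roll":{"type":"number"}}}},"squeeze":{"type":"number"}},"required":["commands"]}

```bash
mkdir -p pics
cat > h.py <<'E'
import numpy as np,cv2
from workcell import *
def snap(n,f):
    c=calibration(n);p,d=read_camera(n);cv2.imwrite(f'pics/{f}.png',p);np.savez(f'pics/{f}.npz',d=d,K=c['intrinsics'],T=c['world_to_cam']);return p,d,c
def world(f,u,v,r=1):
    z=np.load(f'pics/{f}.npz');d=z['d'][v-r:v+r+1,u-r:u+r+1];d=np.median(d[d>0])
    K=z['K'];p=np.array([(u-K[0,2])/K[0,0]*d,-(v-K[1,2])/K[1,1]*d,-d,1]);return (np.linalg.inv(z['T'])@p)[:3]
def cloud(f):
    z=np.load(f'pics/{f}.npz');d=z['d'];K=z['K'];v,u=np.mgrid[:480,:640]
    p=np.stack([(u-K[0,2])/K[0,0]*d,-(v-K[1,2])/K[1,1]*d,-d,np.ones_like(d)],-1);return (p@np.linalg.inv(z['T']).T)[...,:3]
E
python3 - <<'E'
from h import *
s=read_state();print(s)
for n in('top','side'):
    p,d,c=snap(n,n+'0');print({k:(v if k!='world_to_cam' else np.linalg.inv(v)[:3,3]) for k,v in c.items()})
E
```

```text
{'time': 0.0, 'q': array([-1.18388742e+00,  2.64809994e-01,  1.60536345e+00,  7.91356848e-06,
        1.27367212e+00, -3.68486413e-02]), 'joint_vel': array([ 3.34208029e-04, -2.05230088e-03, -9.12122901e-04,  5.60074858e-04,
        6.31900469e-04,  4.58706926e-05]), 'joint_torque': array([ 6.39274822e-04, -5.15096605e+01, -3.67317796e+01, -1.06009165e-04,
        1.28565927e-02,  1.18640909e-05]), 'tool_pos': array([ 0.27731388, -0.6146175 ,  0.2299294 ]), 'tcp_rot': array([-3.06916946e+00, -6.60197211e-01,  6.04122266e-04]), 'wrist_force': array([ 0.85550837, -0.43987338,  0.3382399 ]), 'torque': array([0.03151859, 0.02252184, 0.02217674]), 'grip_force': 0.0, 'width': 0.9989920609714471}
{'intrinsics': array([[592.5579446 ,   0.        , 320.91716626],
       [  0.        , 592.5579446 , 230.45648651],
       [  0.        ,   0.        ,   1.        ]]), 'world_to_cam': array([ 0.27978833, -0.08377082,  1.1846794 ])}
{'intrinsics': array([[555.76614867,   0.        , 315.61860932],
       [  0.        , 555.76614867, 242.53065149],
       [  0.        ,   0.        ,   1.        ]]), 'world_to_cam': array([0.29774722, 0.86791   , 0.68352288])}
```

View pics/top0.png

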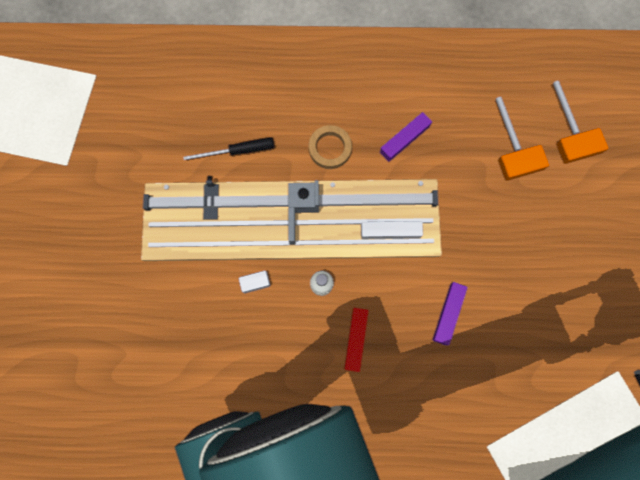

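View pics/side0.png

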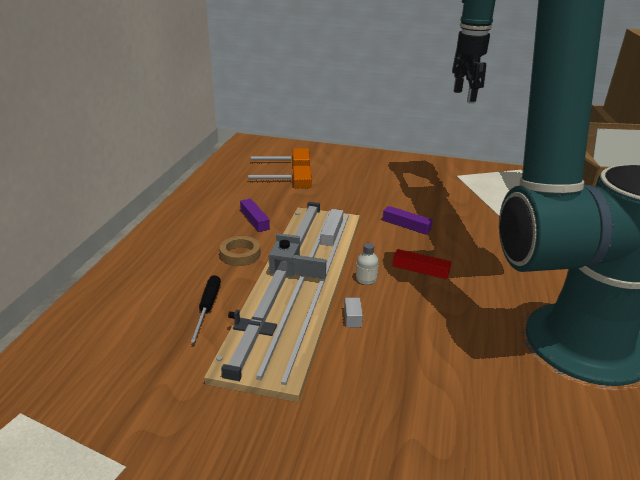

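The top view has world +x up and +y left. The fence spans columns 142–440 and rows 180–260. The stop is at about (304,195), the clip at (210,200) and the bar at (392,229). I'll enlarge this to read the edges.

Run:
```python
from h import *
p=cv2.imread('pics/top0.png')[170:270,190:450]
cv2.imwrite('pics/c1.png',cv2.resize(p,None,fx=3,fy=3,interpolation=cv2.INTER_CUBIC))
C=cloud('top0');x,y,z=C[...,0],C[...,1],C[...,2]
img=cv2.imread('pics/top0.png').astype(int)
def fit(m):
    a=np.stack([x[m],y[m]],1);c=a.mean(0);w,v=np.linalg.eigh(np.cov((a-c).T));return a,c,v
reg=(x>.28)&(x<.5)&(y>-.42)&(y<.4)
m=reg&(z>.012)&(z<.10)&(y<.3)
mm=np.uint8(m);n,l,st,_=cv2.connectedComponentsWithStats(mm);k=1+np.argmax(st[1:,4])
pts=C[l==k];print(len(pts),pts.min(0),pts.max(0))
r=cv2.minAreaRect(pts[:,:2].astype(np.float32));print(r)
# histogram across
rect=np.array(r[0]);
for v in(229,):
  for u in(370,392,415):print(u,world('top0',u,v))
print(world('top0',304,193),world('top0',210,187),world('top0',293,230),world('top0',250,201),world('top0',170,201))
```

```text
3595 [ 0.46783322 -0.31883873  0.01202707] [0.49999826 0.28099508 0.02967684]
((0.48986175656318665, -0.01903638243675232), (0.031957946717739105, 0.5998306274414062), 1.1875455379486084)
370 [ 0.53034404 -0.17600712  0.04830783]
392 [ 0.53115463 -0.21931118  0.04729934]
415 [ 0.53160883 -0.2643806   0.04802487]
[ 0.59150809 -0.04624298  0.0849546 ] [0.6188882  0.14755689 0.02391873] [ 0.52118477 -0.02611208  0.07178867] [0.58784739 0.06365034 0.03386126] [0.58587634 0.22459702 0.0330653 ]
```

View pics/c1.png

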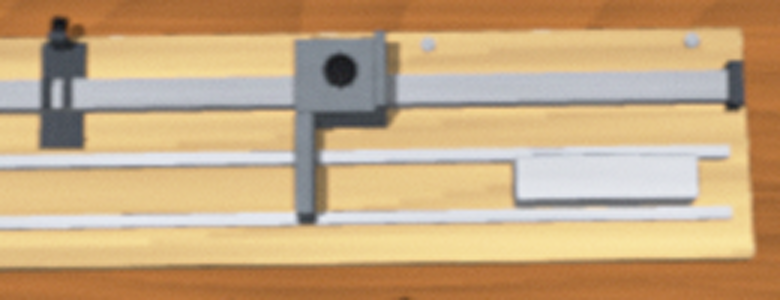

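Run:
```python
from h import *
C=cloud('top0');x,y,z=C[...,0],C[...,1],C[...,2]
m=(x>.4)&(x<.66)&(y>-.42)&(y<.4)&(z>.012)&(z<.10)
n,l,st,_=cv2.connectedComponentsWithStats(np.uint8(m));k=1+np.argmax(st[1:,4])
P=C[l==k];r=cv2.minAreaRect(P[(P[:,2]<.022),:2].astype(np.float32));print(r)
q=C[(l==k)&(z>.030)&(z<.037)&(x>.57)&(x<.6)];a=np.polyfit(q[:,1],q[:,0],1);print('rail x=a*y+b',a)
b=C[(l==k)&(z>.045)&(z<.051)&(y<-.15)];print('bar',cv2.minAreaRect(b[:,:2].astype(np.float32)),b[:,2].mean())
s=C[(l==k)&(z>.068)&(z<.095)];print('stop',s.min(0),s.max(0))
th=-np.arctan(a[0]);R=np.array([[np.cos(th),-np.sin(th)],[np.sin(th),np.cos(th)]])
o=np.array(r[0]);print('yaw',th)
def F(p):return (np.asarray(p)[...,:2]-o)@R
for n,Q in(('rail',q),('bar',b),('stop',s)):
    f=F(Q);print(n,np.percentile(f,[1,50,99],axis=0).round(4).tolist())
for zz in((.073,.095),(.068,.0735)):
    e=F(C[(l==k)&(z>zz[0])&(z<zz[1])]);print(zz,len(e),e.min(0),e.max(0))
```

```text
((0.5567855834960938, -0.017483413219451904), (0.16200155019760132, 0.6007920503616333), 1.6596781015396118)
rail x=a*y+b [-0.01890426  0.58935165]
bar ((0.5321212410926819, -0.21806363761425018), (0.030968710780143738, 0.11977899819612503), 1.0706428289413452) 0.04799036174661353
stop [ 0.49964341 -0.07352928  0.06800354] [ 0.61728172 -0.01412452  0.09274501]
yaw 0.018902010840067075
rail [[0.0228, -0.2785], [0.0329, 0.0643], [0.0434, 0.2844]]
bar [[-0.0435, -0.2583], [-0.0294, -0.1975], [-0.0132, -0.1405]]
stop [[-0.0544, -0.0563], [0.0262, -0.0194], [0.0584, 0.0021]]
(0.073, 0.095) 453 [-0.05562214 -0.05635775] [0.05951221 0.00217966]
(0.068, 0.0735) 561 [-0.05715938 -0.05630903] [0.05938858 0.0024075 ]
```

```bash
cat >> h.py <<'E'
from scipy.spatial.transform import Rotation as Ro
o=np.array([.5473,-.0175]);th=.0189
R=np.array([[np.cos(th),-np.sin(th)],[np.sin(th),np.cos(th)]])
def W(fx,fy,z):return np.r_[o+R@[fx,fy],z]
def Fr(p):return np.r_[R.T@(np.asarray(p)[:2]-o),p[2]]
def to(p,yaw=90+np.degrees(th)):
    s=read_state();M=Ro.from_rotvec(s['tcp_rot']).as_matrix()
    cy=np.degrees(np.arctan2(M[1,0],M[0,0]));print('d',(M.T@(p-s['tool_pos'])).round(4),'roll',round((cy-yaw+180)%360-180,2),'fence',Fr(s['tool_pos']).round(4),'F',s['wrist_force'].round(2),'t',s['time'],'tilt',np.degrees(np.arccos(-M[2,2])).round(2))
E
python3 -c "
from h import *
to(W(.045,-.10,.2))"
```

```text
d [ 0.4936 -0.3236  0.0308] roll -66.8 fence [-0.2812 -0.592   0.2301] F [-0.45  0.16  0.3 ] t 0.1 tilt 0.12
```

Emit:
{"method": "step_arm", "body": {
  "commands": [
    {"fingers": 1, "dx": 0.045, "dy": -0.03, "dz": 0.0, "roll": -8},
    {"fingers": 1, "dx": 0.09, "dy": -0.06, "dz": 0.0, "roll": -16},
    {"fingers": 1, "dx": 0.135, "dy": -0.09, "dz": 0.0, "roll": -24},
    {"fingers": 1, "dx": 0.18, "dy": -0.12, "dz": 0.0, "roll": -32},
    {"fingers": 1, "dx": 0.225, "dy": -0.15, "dz": 0.0, "roll": -40},
    {"fingers": 1, "dx": 0.27, "dy": -0.18, "dz": 0.0, "roll": -48},
    {"fingers": 1, "dx": 0.315, "dy": -0.21, "dz": 0.01, "roll": -56},
    {"fingers": 1, "dx": 0.36, "dy": -0.24, "dz": 0.02, "roll": -66.8}
  ]
}}

```text
time: 1.1
tool_pos: [0.5076, -0.2468, 0.2109]
tcp_rot: [2.195, 2.247, 0.0]
wrist_force: [-0.2, -0.5, -0.4]
width: 0.005
grip_force: 0.0
```

```bash
python3 -c "
from h import *
to(W(.045,-.10,.2))"
```

```text
d [0.1281 0.0896 0.0109] roll 0.27 fence [-0.044  -0.2285  0.2109] F [-0.17 -0.48 -0.44] t 1.1 tilt 0.01
```

Emit:
{"method": "step_arm", "body": {
  "commands": [
    {"fingers": 1, "dx": 0.045, "dy": 0.03, "dz": 0.004, "roll": 0.27},
    {"fingers": 1, "dx": 0.09, "dy": 0.06, "dz": 0.008, "roll": 0.27},
    {"fingers": 1, "dx": 0.128, "dy": 0.0896, "dz": 0.011, "roll": 0.27},
    {"fingers": 1, "dx": 0.128, "dy": 0.0896, "dz": 0.011, "roll": 0.27},
    {"fingers": 1, "dx": 0.128, "dy": 0.0896, "dz": 0.011, "roll": 0.27}
  ]
}}

```text
time: 1.72
tool_pos: [0.5937, -0.119, 0.1997]
tcp_rot: [-2.205, -2.236, 0.002]
wrist_force: [1.0, -0.4, 0.1]
width: -0.004
grip_force: 0.0
```

```bash
python3 -c "
from h import *
to(W(.045,-.10,.06))
snap('wrist','w1')"
```

```text
d [0.0024 0.0007 0.1397] roll -0.28 fence [ 0.0445 -0.1023  0.1997] F [ 0.96 -0.36  0.09] t 1.725 tilt 0.09
```

View pics/w1.png

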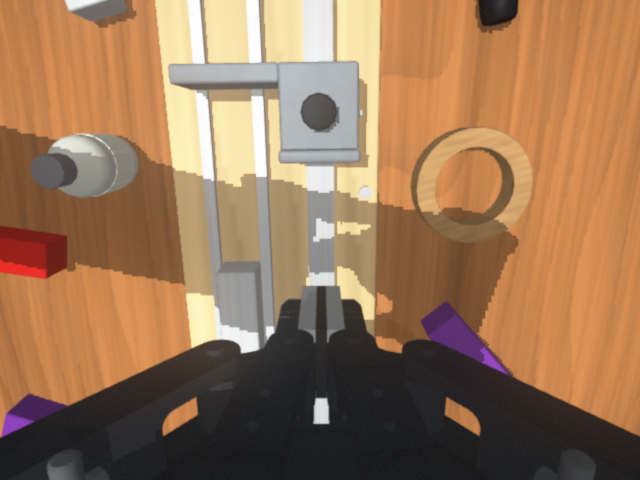

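The wrist picture shows the stop's push plate edge at row 155, columns 278–358, with the knob at (319,111). The closed fingers are in line behind it. The clip is out of view above, so I'll move forward for a look.

Emit:
{"method": "step_arm", "body": {
  "commands": [
    {"fingers": 1, "dx": 0.06, "dy": 0, "dz": 0, "roll": -0.3},
    {"fingers": 1, "dx": 0.11, "dy": 0, "dz": 0, "roll": -0.3},
    {"fingers": 1, "dx": 0.11, "dy": 0, "dz": 0, "roll": -0.3},
    {"fingers": 1, "dx": 0.11, "dy": 0, "dz": 0, "roll": -0.3}
  ]
}}

```text
time: 2.28
tool_pos: [0.5926, -0.0102, 0.2004]
tcp_rot: [2.201, 2.241, -0.001]
wrist_force: [0.2, 0.1, 1.2]
width: -0.004
grip_force: 0.0
```

```bash
python3 -c "
from h import *
to(W(.045,-.10,.06))
p,_,_=snap('wrist','w2')
cv2.imwrite('pics/w2c.png',cv2.resize(p[0:300,200:440],None,fx=2,fy=2))"
```

```text
d [-0.1064 -0.0003  0.1405] roll -0.07 fence [0.0454 0.0065 0.2004] F [0.18 0.05 1.21] t 2.275 tilt 0.04
```

View pics/w2c.png

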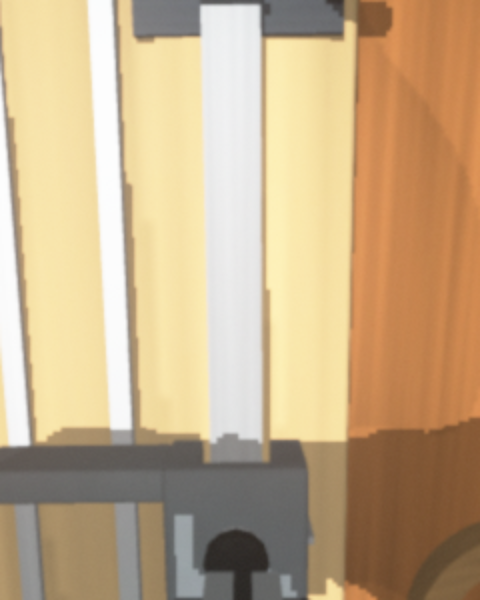

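The clip's near edge only just appears at the top of the crop (y≈35), so I'll go a little farther.

Emit:
{"method": "step_arm", "body": {
  "commands": [
    {"fingers": 1, "dx": 0.055, "dy": 0, "dz": 0},
    {"fingers": 1, "dx": 0.07, "dy": 0, "dz": 0},
    {"fingers": 1, "dx": 0.07, "dy": 0, "dz": 0},
    {"fingers": 1, "dx": 0.07, "dy": 0, "dz": 0}
  ]
}}

```text
invalid input
```

```bash
python3 -c "
from h import *
to(W(.045,-.10,.06))
p,_,_=snap('wrist','w3')
cv2.imwrite('pics/w3c.png',cv2.resize(p[30:190,240:440],None,fx=3,fy=3,interpolation=cv2.INTER_CUBIC))"
```

```text
d [-0.106  -0.0003  0.1405] roll -0.12 fence [0.0455 0.0061 0.2004] F [ 0.08 -0.1  -0.22] t 2.325 tilt 0.04
```

View pics/w3c.png

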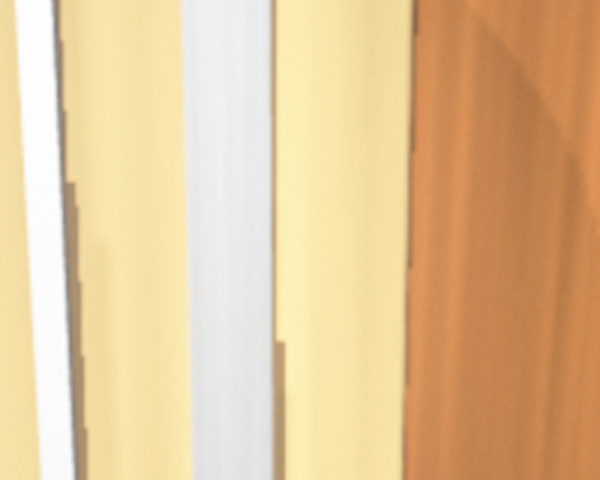

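The move was refused because I left out the roll, so the view hasn't changed (rail only). I'll repeat it with all the fields.

Emit:
{"method": "step_arm", "body": {
  "commands": [
    {"fingers": 1, "dx": 0.055, "dy": 0, "dz": 0, "roll": 0},
    {"fingers": 1, "dx": 0.07, "dy": 0, "dz": 0, "roll": 0},
    {"fingers": 1, "dx": 0.07, "dy": 0, "dz": 0, "roll": 0},
    {"fingers": 1, "dx": 0.07, "dy": 0, "dz": 0, "roll": 0}
  ]
}}

```text
time: 2.88
tool_pos: [0.5917, 0.0598, 0.2002]
tcp_rot: [2.201, 2.241, -0.001]
wrist_force: [0.6, 0.2, -0.0]
width: -0.0
grip_force: 0.0
```

```bash
python3 -c "
from h import *
to(W(.045,-.10,.06))
p,_,_=snap('wrist','w4')
cv2.imwrite('pics/w4c.png',cv2.resize(p[20:220,220:420],None,fx=3,fy=3,interpolation=cv2.INTER_CUBIC))"
```

```text
d [-0.1763 -0.0006  0.1403] roll -0.07 fence [0.0458 0.0764 0.2002] F [ 0.57  0.17 -0.02] t 2.875 tilt 0.04
```

View pics/w4c.png

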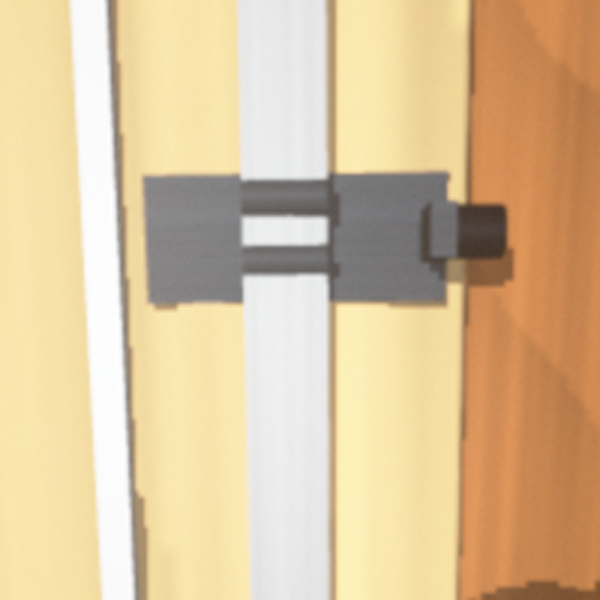

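Ridges show at crop rows 260 (low) and 197 (high), so the seat is near crop (286,233), which is pixel (315,98).

```bash
python3 -c "
from h import *
for v in (86,98,107,140,170):print(v,Fr(world('w4',315,v)).round(4))
# plate -y face & knob in w1
for u,v in((319,153),(319,111),(300,150),(340,150),(319,157)):print(u,v,Fr(world('w1',u,v)).round(4))
to(W(.045,-.085,.055))"
```

```text
86 [0.042  0.1686 0.0383]
98 [0.0419 0.161  0.0341]
107 [0.0419 0.1548 0.0362]
140 [0.0418 0.1321 0.0337]
170 [0.0417 0.1105 0.0334]
319 153 [ 0.0437 -0.0527  0.0873]
319 111 [ 0.0438 -0.0284  0.0858]
300 150 [ 0.0321 -0.051   0.0844]
340 150 [ 0.0564 -0.0511  0.0855]
319 157 [ 0.0436 -0.0551  0.0873]
d [-0.1613 -0.0006  0.1453] roll -0.09 fence [0.0458 0.0764 0.2003] F [-0.06 -0.2  -0.09] t 2.925 tilt 0.03
```

Emit:
{"method": "step_arm", "body": {
  "commands": [
    {"fingers": 1, "dx": -0.06, "dy": -0.001, "dz": 0, "roll": 0},
    {"fingers": 1, "dx": -0.12, "dy": -0.001, "dz": 0, "roll": 0},
    {"fingers": 1, "dx": -0.163, "dy": -0.001, "dz": 0, "roll": 0},
    {"fingers": 1, "dx": -0.163, "dy": -0.001, "dz": 0.03, "roll": 0},
    {"fingers": 1, "dx": -0.163, "dy": -0.001, "dz": 0.08, "roll": 0},
    {"fingers": 1, "dx": -0.163, "dy": -0.001, "dz": 0.13, "roll": 0},
    {"fingers": 1, "dx": -0.163, "dy": -0.001, "dz": 0.145, "roll": 0},
    {"fingers": 1, "dx": -0.163, "dy": -0.001, "dz": 0.145, "roll": 0}
  ]
}}

```text
time: 3.92
tool_pos: [0.5929, -0.1024, 0.0547]
tcp_rot: [-2.201, -2.24, 0.002]
wrist_force: [0.1, 0.5, 0.5]
width: -0.001
grip_force: 0.0
```

```bash
python3 -c "
from h import *
to(W(.044,.08,.055))"
```

```text
d [ 0.1657 -0.0002 -0.0003] roll -0.07 fence [ 0.044  -0.0857  0.0547] F [0.05 0.53 0.47] t 3.925 tilt 0.11
```

Emit:
{"method": "step_arm", "body": {
  "commands": [
    {"fingers": 1, "dx": 0.007, "dy": 0, "dz": 0, "roll": 0},
    {"fingers": 1, "dx": 0.012, "dy": 0, "dz": 0, "roll": 0},
    {"fingers": 1, "dx": 0.017, "dy": 0, "dz": 0, "roll": 0},
    {"fingers": 1, "dx": 0.022, "dy": 0, "dz": 0, "roll": 0},
    {"fingers": 1, "dx": 0.03, "dy": 0, "dz": 0, "roll": 0},
    {"fingers": 1, "dx": 0.038, "dy": 0, "dz": 0, "roll": 0},
    {"fingers": 1, "dx": 0.046, "dy": 0, "dz": 0, "roll": 0},
    {"fingers": 1, "dx": 0.054, "dy": 0, "dz": 0, "roll": 0}
  ]
}}

```text
time: 4.92
tool_pos: [0.5925, -0.0473, 0.0552]
tcp_rot: [-2.201, -2.242, 0.0]
wrist_force: [0.1, -1.6, 0.3]
width: -0.0
grip_force: 0.8
```

Emit:
{"method": "step_arm", "body": {
  "commands": [
    {"fingers": 1, "dx": 0.01, "dy": 0, "dz": 0, "roll": 0},
    {"fingers": 1, "dx": 0.02, "dy": 0, "dz": 0, "roll": 0},
    {"fingers": 1, "dx": 0.03, "dy": 0, "dz": 0, "roll": 0},
    {"fingers": 1, "dx": 0.04, "dy": 0, "dz": 0, "roll": 0},
    {"fingers": 1, "dx": 0.05, "dy": 0, "dz": 0, "roll": 0},
    {"fingers": 1, "dx": 0.06, "dy": 0, "dz": 0, "roll": 0},
    {"fingers": 1, "dx": 0.07, "dy": 0, "dz": 0, "roll": 0},
    {"fingers": 1, "dx": 0.078, "dy": 0, "dz": 0, "roll": 0}
  ]
}}

```text
time: 5.92
tool_pos: [0.5909, 0.0308, 0.0551]
tcp_rot: [-2.2, -2.242, 0.0]
wrist_force: [-0.5, -2.2, -0.3]
width: 0.003
grip_force: 0.8
```

```bash
python3 -c "
from h import *
to(W(.044,.119,.055));snap('top','t1')
C=cloud('t1');z=C[...,2];s=C[(z>.068)&(z<.095)&(C[...,0]>.49)&(C[...,0]<.66)]
# arm only, far from the finger
f=(s[:,:2]-o)@R;a=f[(f[:,0]<.0)&(f[:,0]>-.05)];print(len(a),np.percentile(a[:,1],[1,50,99]))"
```

```text
d [ 0.0715 -0.0006  0.0001] roll -0.02 fence [0.0445 0.0475 0.0551] F [-0.47 -2.22 -0.34] t 5.925 tilt 0.02Traceback (most recent call last):
  File "<string>", line 6, in <module>
    f=(s[:,:2]-o)@R;a=f[(f[:,0]<.0)&(f[:,0]>-.05)];print(len(a),np.percentile(a[:,1],[1,50,99]))
                                                                ~~~~~~~~~~~~~^^^^^^^^^^^^^^^^^^
    return _quantile_unchecked(
        a, q, axis, out, overwrite_input, method, keepdims, weights)
    return _ureduce(a,
                    func=_quantile_ureduce_func,
    ...<5 lines>...
                    overwrite_input=overwrite_input,
                    method=method)
    r = func(a, **kwargs)
    result = _quantile(arr,
                       quantiles=q,
    ...<2 lines>...
                       out=out,
                       weights=wgt)
    slices_having_nans = np.isnan(arr[-1, ...])
                                  ~~~^^^^^^^^^
IndexError: index -1 is out of bounds for axis 0 with size 0
```

The robot hides the stop from above, so I'll use the side camera.

```bash
cat >> h.py <<'E'
def army(n,f):
    snap(n,f);C=cloud(f);f=np.dstack([(C[...,:2]-o)@R,C[...,2]]);m=(f[...,2]>.066)&(f[...,2]<.078)&(f[...,0]<.005)&(f[...,0]>-.018)&(f[...,1]>-.1)&(f[...,1]<.25)
    a=f[m];print(n,'arm y',len(a),np.percentile(a[:,1],[2,50,98]).round(4) if len(a) else '')
E
python3 -c "
from h import *
to(W(.044,.119,.055));army('side','s1')"
```

```text
d [ 0.0706 -0.0008  0.0002] roll -0.01 fence [0.0448 0.0484 0.0552] F [ 0.63 -0.03 -0.49] t 5.975 tilt 0.05
side arm y 75 [0.1065 0.1161 0.1206]
```

Emit:
{"method": "step_arm", "body": {
  "commands": [
    {"fingers": 1, "dx": 0.008, "dy": 0, "dz": 0, "roll": 0},
    {"fingers": 1, "dx": 0.016, "dy": 0, "dz": 0, "roll": 0},
    {"fingers": 1, "dx": 0.024, "dy": 0, "dz": 0, "roll": 0},
    {"fingers": 1, "dx": 0.032, "dy": 0, "dz": 0, "roll": 0},
    {"fingers": 1, "dx": 0.04, "dy": 0, "dz": 0, "roll": 0},
    {"fingers": 1, "dx": 0.046, "dy": 0, "dz": 0, "roll": 0},
    {"fingers": 1, "dx": 0.052, "dy": 0, "dz": 0, "roll": 0},
    {"fingers": 1, "dx": 0.054, "dy": 0, "dz": 0, "roll": 0}
  ]
}}

```text
time: 7.02
tool_pos: [0.5901, 0.0846, 0.0553]
tcp_rot: [-2.2, -2.242, -0.0]
wrist_force: [0.3, -1.9, 0.4]
width: -0.001
grip_force: 0.5
```

Emit:
{"method": "step_arm", "body": {
  "commands": [
    {"fingers": 1, "dx": 0.001, "dy": 0, "dz": 0, "roll": 0},
    {"fingers": 1, "dx": 0.002, "dy": 0, "dz": 0, "roll": 0},
    {"fingers": 1, "dx": 0.003, "dy": 0, "dz": 0, "roll": 0}
  ]
}}

```text
time: 7.4
tool_pos: [0.5901, 0.087, 0.0553]
tcp_rot: [-2.201, -2.242, 0.0]
wrist_force: [-0.5, -1.9, 0.9]
width: -0.002
grip_force: 0.4
```

Emit:
{"method": "step_arm", "body": {
  "commands": [
    {"fingers": 1, "dx": 0.001, "dy": 0, "dz": 0, "roll": 0},
    {"fingers": 1, "dx": 0.002, "dy": 0, "dz": 0, "roll": 0}
  ]
}}

```text
time: 7.65
tool_pos: [0.59, 0.0891, 0.0552]
tcp_rot: [-2.201, -2.242, 0.0]
wrist_force: [0.3, -1.1, 0.3]
width: 0.002
grip_force: 0.4
```

Emit:
{"method": "step_arm", "body": {
  "commands": [
    {"fingers": 1, "dx": 0.001, "dy": 0, "dz": 0, "roll": 0},
    {"fingers": 1, "dx": 0.002, "dy": 0, "dz": 0, "roll": 0}
  ]
}}

```text
time: 7.9
tool_pos: [0.59, 0.0911, 0.0552]
tcp_rot: [-2.201, -2.242, 0.0]
wrist_force: [-0.4, -0.9, 0.5]
width: -0.001
grip_force: 0.4
```

```bash
python3 -c "
from h import *
to(W(.044,.119,.055));army('side','s2')"
```

```text
d [ 0.0112 -0.0007  0.0002] roll -0.03 fence [0.0447 0.1078 0.0552] F [-0.41 -0.93  0.53] t 7.9 tilt 0.01
side arm y 84 [0.1663 0.1745 0.1797]
```

Emit:
{"method": "step_arm", "body": {
  "commands": [
    {"fingers": 1, "dx": 0.001, "dy": 0, "dz": 0, "roll": 0},
    {"fingers": 1, "dx": 0.002, "dy": 0, "dz": 0, "roll": 0}
  ]
}}

```text
time: 8.2
tool_pos: [0.5899, 0.0931, 0.0552]
tcp_rot: [-2.201, -2.242, 0.0]
wrist_force: [-0.8, -0.9, 0.6]
width: -0.0
grip_force: 0.4
```

Emit:
{"method": "step_arm", "body": {
  "commands": [
    {"fingers": 1, "dx": 0.001, "dy": 0, "dz": 0, "roll": 0},
    {"fingers": 1, "dx": 0.001, "dy": 0, "dz": 0, "roll": 0}
  ]
}}

```text
time: 8.45
tool_pos: [0.59, 0.0942, 0.0552]
tcp_rot: [-2.201, -2.242, -0.0]
wrist_force: [-0.6, -0.7, -0.5]
width: 0.001
grip_force: 0.3
```

Emit:
{"method": "step_arm", "body": {
  "commands": [
    {"fingers": 1, "dx": 0.001, "dy": 0, "dz": 0, "roll": 0},
    {"fingers": 1, "dx": 0.001, "dy": 0, "dz": 0, "roll": 0}
  ]
}}

```text
time: 8.7
tool_pos: [0.5899, 0.0947, 0.0552]
tcp_rot: [2.201, 2.242, -0.001]
wrist_force: [-1.0, -2.4, -0.0]
width: -0.0
grip_force: 1.4
```

Emit:
{"method": "step_arm", "body": {
  "commands": [
    {"fingers": 1, "dx": 0.001, "dy": 0, "dz": 0, "roll": 0},
    {"fingers": 1, "dx": 0.001, "dy": 0, "dz": 0, "roll": 0}
  ]
}}

```text
time: 8.95
tool_pos: [0.5899, 0.0954, 0.0553]
tcp_rot: [2.2, 2.242, -0.001]
wrist_force: [-0.7, -5.8, -0.3]
width: -0.004
grip_force: 2.5
```

Emit:
{"method": "step_arm", "body": {
  "commands": [
    {"fingers": 1, "dx": 0.001, "dy": 0, "dz": 0, "roll": 0},
    {"fingers": 1, "dx": 0.001, "dy": 0, "dz": 0, "roll": 0}
  ]
}}

```text
time: 9.2
tool_pos: [0.5899, 0.0965, 0.0553]
tcp_rot: [2.201, 2.242, -0.001]
wrist_force: [-0.3, -5.2, 1.2]
width: 0.001
grip_force: 2.3
```

Emit:
{"method": "step_arm", "body": {
  "commands": [
    {"fingers": 1, "dx": 0.001, "dy": 0, "dz": 0, "roll": 0},
    {"fingers": 1, "dx": 0.001, "dy": 0, "dz": 0, "roll": 0}
  ]
}}

```text
time: 9.45
tool_pos: [0.5898, 0.0986, 0.0552]
tcp_rot: [-2.201, -2.241, -0.001]
wrist_force: [-1.4, -0.9, 0.2]
width: -0.001
grip_force: 0.6
```

Emit:
{"method": "step_arm", "body": {
  "commands": [
    {"fingers": 1, "dx": 0.001, "dy": 0, "dz": 0, "roll": 0},
    {"fingers": 1, "dx": 0.001, "dy": 0, "dz": 0, "roll": 0}
  ]
}}

```text
time: 9.7
tool_pos: [0.5902, 0.0998, 0.0554]
tcp_rot: [-2.201, -2.242, -0.002]
wrist_force: [0.1, 0.4, -0.5]
width: -0.002
grip_force: 0.0
```

Emit:
{"method": "step_arm", "body": {
  "commands": [
    {"fingers": 1, "dx": 0.001, "dy": 0, "dz": 0, "roll": 0},
    {"fingers": 1, "dx": 0.001, "dy": 0, "dz": 0, "roll": 0}
  ]
}}

```text
time: 9.95
tool_pos: [0.59, 0.1004, 0.0554]
tcp_rot: [2.201, 2.242, 0.001]
wrist_force: [0.2, -0.5, -0.2]
width: 0.0
grip_force: 0.0
```

The push dropped to zero and the fingers lost contact, so the stop has sprung ahead. I'll check it with the side camera.

```bash
python3 -c "
from h import *
to(W(.044,.119,.055));army('side','s3')
C=cloud('s3');f=np.dstack([(C[...,:2]-o)@R,C[...,2]])
m=(f[...,2]>.08)&(f[...,2]<.095)&(abs(f[...,0]-.044)<.015)&(f[...,1]>.14)&(f[...,1]<.2);a=f[m];print('knob',len(a),np.median(a,0),a[:,2].max())"
```

```text
d [ 0.0019 -0.0009  0.0004] roll -0.02 fence [0.0449 0.1171 0.0554] F [ 0.16 -0.54 -0.23] t 9.95 tilt 0.02
side arm y 87 [0.1799 0.1886 0.1931]
knob 116 [0.04055881 0.16326267 0.08509264] 0.0887933968637864
```

The stop moved 13.5 mm since the last picture against 9 mm for the fingers, so it clicked in. I'll back off, lift and go behind the bar.

Emit:
{"method": "step_arm", "body": {
  "commands": [
    {"fingers": 1, "dx": -0.02, "dy": 0, "dz": 0, "roll": 0},
    {"fingers": 1, "dx": -0.03, "dy": 0, "dz": -0.04, "roll": 0},
    {"fingers": 1, "dx": -0.06, "dy": 0, "dz": -0.09, "roll": 0},
    {"fingers": 1, "dx": -0.115, "dy": -0.01, "dz": -0.1, "roll": 0},
    {"fingers": 1, "dx": -0.175, "dy": -0.02, "dz": -0.1, "roll": 0},
    {"fingers": 1, "dx": -0.235, "dy": -0.03, "dz": -0.1, "roll": 0},
    {"fingers": 1, "dx": -0.295, "dy": -0.045, "dz": -0.1, "roll": 0},
    {"fingers": 1, "dx": -0.355, "dy": -0.06, "dz": -0.1, "roll": 0}
  ]
}}

```text
time: 11.0
tool_pos: [0.5352, -0.2589, 0.1555]
tcp_rot: [2.201, 2.241, -0.0]
wrist_force: [-0.1, 0.2, 0.1]
width: 0.002
grip_force: 0.0
```

```bash
python3 -c "
from h import *
to(W(-.020,-.29,.1))"
```

```text
d [-0.0488 -0.0033  0.0555] roll -0.06 fence [-0.0167 -0.2411  0.1555] F [-0.08  0.2   0.12] t 11.0 tilt 0.04
```

Emit:
{"method": "step_arm", "body": {
  "commands": [
    {"fingers": 1, "dx": -0.049, "dy": -0.0033, "dz": 0.0, "roll": 0},
    {"fingers": 1, "dx": -0.049, "dy": -0.0033, "dz": 0.04, "roll": 0},
    {"fingers": 1, "dx": -0.049, "dy": -0.0033, "dz": 0.08, "roll": 0},
    {"fingers": 1, "dx": -0.049, "dy": -0.0033, "dz": 0.1, "roll": 0},
    {"fingers": 1, "dx": -0.049, "dy": -0.0033, "dz": 0.1, "roll": 0},
    {"fingers": 1, "dx": -0.049, "dy": -0.0033, "dz": 0.1, "roll": 0}
  ]
}}

```text
time: 11.75
tool_pos: [0.5351, -0.3058, 0.0569]
tcp_rot: [2.199, 2.24, 0.001]
wrist_force: [0.1, -1.2, 0.7]
width: -0.0
grip_force: 0.0
```

```bash
python3 -c "
from h import *
to(W(-.020,-.29,.034));snap('top','t2')
C=cloud('t2');f=np.dstack([(C[...,:2]-o)@R,C[...,2]]);z=f[...,2]
a=f[(z>.045)&(z<.051)&(f[...,1]>-.27)&(f[...,1]<-.1)&(abs(f[...,0]+.02)<.03)];print(len(a),np.percentile(a,[2,50,98],axis=0).round(4))
a=f[(z>.066)&(z<.078)&(f[...,1]>.1)&(f[...,1]<.25)&(abs(f[...,0]+.0)<.02)];print(len(a),np.percentile(a,[2,50,98],axis=0).round(4))"
```

```text
d [-0.002  -0.0024  0.0229] roll -0.01 fence [-0.0176 -0.288   0.0569] F [ 0.09 -1.24  0.69] t 11.75 tilt 0.15
438 [[-0.0339 -0.2153  0.0452]
 [-0.019  -0.1758  0.048 ]
 [-0.0055 -0.1407  0.0508]]
162 [[-0.019   0.1379  0.0666]
 [ 0.0059  0.184   0.0719]
 [ 0.0197  0.1917  0.0774]]
```

Emit:
{"method": "step_arm", "body": {
  "commands": [
    {"fingers": 1, "dx": -0.002, "dy": -0.002, "dz": 0.012, "roll": 0},
    {"fingers": 1, "dx": -0.002, "dy": -0.002, "dz": 0.023, "roll": 0},
    {"fingers": 1, "dx": -0.002, "dy": -0.002, "dz": 0.023, "roll": 0}
  ]
}}

```text
time: 12.18
tool_pos: [0.5308, -0.3063, 0.0307]
tcp_rot: [-2.199, -2.24, 0.001]
wrist_force: [0.0, 0.3, -0.9]
width: 0.002
grip_force: 0.0
```

```bash
python3 -c "
from h import *
to(W(-.020,.03,.034))"
```

```text
d [ 0.3184  0.0018 -0.0028] roll -0.02 fence [-0.0219 -0.2884  0.0307] F [ 0.01  0.33 -0.87] t 12.175 tilt 0.17
```

Emit:
{"method": "step_arm", "body": {
  "commands": [
    {"fingers": 1, "dx": 0.005, "dy": 0.002, "dz": -0.003, "roll": 0},
    {"fingers": 1, "dx": 0.01, "dy": 0.002, "dz": -0.003, "roll": 0},
    {"fingers": 1, "dx": 0.015, "dy": 0.002, "dz": -0.003, "roll": 0},
    {"fingers": 1, "dx": 0.02, "dy": 0.002, "dz": -0.003, "roll": 0},
    {"fingers": 1, "dx": 0.025, "dy": 0.002, "dz": -0.003, "roll": 0},
    {"fingers": 1, "dx": 0.032, "dy": 0.002, "dz": -0.003, "roll": 0},
    {"fingers": 1, "dx": 0.04, "dy": 0.002, "dz": -0.003, "roll": 0},
    {"fingers": 1, "dx": 0.05, "dy": 0.002, "dz": -0.003, "roll": 0}
  ]
}}

```text
time: 13.18
tool_pos: [0.5333, -0.2566, 0.0355]
tcp_rot: [2.201, 2.241, 0.0]
wrist_force: [0.5, -1.3, 0.5]
width: -0.004
grip_force: 0.8
```

Emit:
{"method": "step_arm", "body": {
  "commands": [
    {"fingers": 1, "dx": 0.01, "dy": 0, "dz": 0, "roll": 0},
    {"fingers": 1, "dx": 0.022, "dy": 0, "dz": 0, "roll": 0},
    {"fingers": 1, "dx": 0.034, "dy": 0, "dz": 0, "roll": 0},
    {"fingers": 1, "dx": 0.046, "dy": 0, "dz": 0, "roll": 0},
    {"fingers": 1, "dx": 0.058, "dy": 0, "dz": 0, "roll": 0},
    {"fingers": 1, "dx": 0.07, "dy": 0, "dz": 0, "roll": 0},
    {"fingers": 1, "dx": 0.082, "dy": 0, "dz": 0, "roll": 0},
    {"fingers": 1, "dx": 0.094, "dy": 0, "dz": 0, "roll": 0}
  ]
}}

```text
time: 14.18
tool_pos: [0.5313, -0.1622, 0.0352]
tcp_rot: [-2.201, -2.242, 0.0]
wrist_force: [-0.2, -2.3, 1.0]
width: -0.004
grip_force: 0.9
```

```bash
python3 -c "
from h import *
to(W(-.020,.03,.034))"
```

```text
d [ 0.1744 -0.0014  0.0013] roll -0.03 fence [-0.0187 -0.1444  0.0352] F [-0.16 -2.28  0.99] t 14.175 tilt 0.01
```

Emit:
{"method": "step_arm", "body": {
  "commands": [
    {"fingers": 1, "dx": 0.012, "dy": 0, "dz": 0, "roll": 0},
    {"fingers": 1, "dx": 0.024, "dy": -0.001, "dz": 0, "roll": 0},
    {"fingers": 1, "dx": 0.036, "dy": -0.001, "dz": 0, "roll": 0},
    {"fingers": 1, "dx": 0.048, "dy": -0.001, "dz": 0, "roll": 0},
    {"fingers": 1, "dx": 0.06, "dy": -0.001, "dz": 0, "roll": 0},
    {"fingers": 1, "dx": 0.072, "dy": -0.001, "dz": 0, "roll": 0},
    {"fingers": 1, "dx": 0.084, "dy": -0.001, "dz": 0, "roll": 0},
    {"fingers": 1, "dx": 0.096, "dy": -0.001, "dz": 0, "roll": 0}
  ]
}}

```text
time: 15.18
tool_pos: [0.5286, -0.0662, 0.0352]
tcp_rot: [-2.201, -2.242, 0.0]
wrist_force: [0.1, -0.4, 0.5]
width: 0.004
grip_force: 0.7
```

Emit:
{"method": "step_arm", "body": {
  "commands": [
    {"fingers": 1, "dx": 0.011, "dy": 0, "dz": 0, "roll": 0},
    {"fingers": 1, "dx": 0.022, "dy": 0, "dz": 0, "roll": 0},
    {"fingers": 1, "dx": 0.033, "dy": 0, "dz": 0, "roll": 0},
    {"fingers": 1, "dx": 0.044, "dy": 0, "dz": 0, "roll": 0},
    {"fingers": 1, "dx": 0.053, "dy": 0, "dz": 0, "roll": 0},
    {"fingers": 1, "dx": 0.06, "dy": 0, "dz": 0, "roll": 0},
    {"fingers": 1, "dx": 0.064, "dy": 0, "dz": 0, "roll": 0}
  ]
}}

```text
time: 16.05
tool_pos: [0.5273, -0.0027, 0.0352]
tcp_rot: [-2.2, -2.242, 0.0]
wrist_force: [0.0, -1.2, -0.6]
width: 0.002
grip_force: 0.6
```

```bash
cat >> h.py <<'E'
def gap(n):
    snap('side',n);C=cloud(n);f=np.dstack([(C[...,:2]-o)@R,C[...,2]]);z=f[...,2]
    for nm,m in(('bar',(z>.044)&(z<.052)&(abs(f[...,0]+.02)<.010)&(f[...,1]>.07)&(f[...,1]<.2)),('arm',(z>.066)&(z<.078)&(f[...,0]<.005)&(f[...,0]>-.018)&(f[...,1]>.1)&(f[...,1]<.25))):
        a=f[m];print(nm,len(a),np.percentile(a,[2,50,98],axis=0).round(4).tolist() if len(a) else '')
E
python3 -c "
from h import *
to(W(-.020,.048,.034));gap('s4')"
```

```text
d [ 0.0328 -0.0003  0.0012] roll -0.0 fence [-0.0197  0.0152  0.0352] F [ 0.02 -1.16 -0.64] t 16.05 tilt 0.01
bar 331 [[-0.0294, 0.0724, 0.0447], [-0.02, 0.1178, 0.0479], [-0.0105, 0.1916, 0.0504]]
arm 88 [[-0.0173, 0.1809, 0.0664], [-0.0069, 0.1885, 0.0715], [0.0044, 0.1932, 0.0739]]
```

Emit:
{"method": "step_arm", "body": {
  "commands": [
    {"fingers": 1, "dx": 0.006, "dy": 0, "dz": 0, "roll": 0},
    {"fingers": 1, "dx": 0.012, "dy": 0, "dz": 0, "roll": 0},
    {"fingers": 1, "dx": 0.018, "dy": 0, "dz": 0, "roll": 0},
    {"fingers": 1, "dx": 0.022, "dy": 0, "dz": 0, "roll": 0},
    {"fingers": 1, "dx": 0.025, "dy": 0, "dz": 0, "roll": 0},
    {"fingers": 1, "dx": 0.026, "dy": 0, "dz": 0, "roll": 0}
  ]
}}

```text
time: 16.85
tool_pos: [0.5267, 0.023, 0.0352]
tcp_rot: [-2.2, -2.242, 0.001]
wrist_force: [-1.5, -3.4, 1.0]
width: 0.005
grip_force: 1.2
```

Emit:
{"method": "step_arm", "body": {
  "commands": [
    {"fingers": 1, "dx": 0.001, "dy": 0, "dz": 0, "roll": 0},
    {"fingers": 1, "dx": 0.002, "dy": 0, "dz": 0, "roll": 0},
    {"fingers": 1, "dx": 0.002, "dy": 0, "dz": 0, "roll": 0}
  ]
}}

```text
time: 17.23
tool_pos: [0.527, 0.025, 0.0352]
tcp_rot: [-2.201, -2.242, -0.0]
wrist_force: [-1.1, -1.2, -0.2]
width: 0.004
grip_force: 0.8
```

Emit:
{"method": "step_arm", "body": {
  "commands": [
    {"fingers": 1, "dx": 0.001, "dy": 0, "dz": 0, "roll": 0},
    {"fingers": 1, "dx": 0.002, "dy": 0, "dz": 0, "roll": 0}
  ]
}}

```text
time: 17.48
tool_pos: [0.527, 0.027, 0.0352]
tcp_rot: [-2.201, -2.242, -0.0]
wrist_force: [-0.7, -1.3, -0.5]
width: 0.0
grip_force: 0.7
```

Emit:
{"method": "step_arm", "body": {
  "commands": [
    {"fingers": 1, "dx": 0.001, "dy": 0, "dz": 0, "roll": 0},
    {"fingers": 1, "dx": 0.001, "dy": 0, "dz": 0, "roll": 0}
  ]
}}

```text
time: 17.73
tool_pos: [0.5271, 0.0281, 0.0354]
tcp_rot: [2.201, 2.242, 0.001]
wrist_force: [0.1, -0.6, -0.7]
width: -0.001
grip_force: 0.3
```

Emit:
{"method": "step_arm", "body": {
  "commands": [
    {"fingers": 1, "dx": 0.001, "dy": 0, "dz": 0, "roll": 0},
    {"fingers": 1, "dx": 0.001, "dy": 0, "dz": 0, "roll": 0}
  ]
}}

```text
time: 17.98
tool_pos: [0.5272, 0.0291, 0.0354]
tcp_rot: [2.201, 2.242, 0.001]
wrist_force: [-0.4, 0.6, 0.1]
width: -0.001
grip_force: 0.2
```

Emit:
{"method": "step_arm", "body": {
  "commands": [
    {"fingers": 1, "dx": 0.001, "dy": 0, "dz": 0, "roll": 0},
    {"fingers": 1, "dx": 0.001, "dy": 0, "dz": 0, "roll": 0}
  ]
}}

```text
time: 18.23
tool_pos: [0.5271, 0.03, 0.0354]
tcp_rot: [2.201, 2.242, 0.001]
wrist_force: [0.2, -0.2, -0.6]
width: -0.003
grip_force: 0.2
```

Emit:
{"method": "step_arm", "body": {
  "commands": [
    {"fingers": 1, "dx": 0.001, "dy": 0, "dz": 0, "roll": 0},
    {"fingers": 1, "dx": 0.001, "dy": 0, "dz": 0, "roll": 0}
  ]
}}

```text
time: 18.48
tool_pos: [0.527, 0.0309, 0.0354]
tcp_rot: [2.201, 2.242, 0.0]
wrist_force: [-0.3, -2.3, 1.0]
width: 0.002
grip_force: 0.6
```

Emit:
{"method": "step_arm", "body": {
  "commands": [
    {"fingers": 1, "dx": 0.001, "dy": 0, "dz": 0, "roll": 0},
    {"fingers": 1, "dx": 0.001, "dy": 0, "dz": 0, "roll": 0}
  ]
}}

```text
time: 18.73
tool_pos: [0.527, 0.0316, 0.0354]
tcp_rot: [2.2, 2.242, -0.0]
wrist_force: [-0.7, -3.7, 1.6]
width: -0.003
grip_force: 1.7
```

```bash
python3 -c "
from h import *
to(W(-.020,.05,.034));gap('s5')"
```

```text
d [ 0.0005 -0.0006  0.0014] roll -0.01 fence [-0.0194  0.0495  0.0354] F [-0.68 -3.73  1.57] t 18.725 tilt 0.03
bar 344 [[-0.0295, 0.0722, 0.0454], [-0.0202, 0.1183, 0.0482], [-0.0106, 0.1928, 0.0506]]
arm 86 [[-0.0175, 0.1801, 0.0664], [-0.0068, 0.1898, 0.071], [0.0043, 0.1936, 0.0739]]
```

The push climbed to 3.7 N right where the bar should meet the arm, and the arm hasn't moved. I'll hold briefly, then back straight off and lift.

Emit:
{"method": "step_arm", "body": {
  "commands": [
    {"fingers": 1, "dx": 0.0005, "dy": 0, "dz": 0, "roll": 0},
    {"fingers": 1, "dx": 0.0005, "dy": 0, "dz": 0, "roll": 0},
    {"fingers": 1, "dx": 0.0005, "dy": 0, "dz": 0, "roll": 0}
  ]
}}

```text
time: 19.15
tool_pos: [0.527, 0.0318, 0.0354]
tcp_rot: [2.2, 2.241, -0.001]
wrist_force: [0.6, -5.8, 1.0]
width: 0.006
grip_force: 2.6
```

Emit:
{"method": "step_arm", "body": {
  "commands": [
    {"fingers": 1, "dx": -0.01, "dy": 0, "dz": 0, "roll": 0},
    {"fingers": 1, "dx": -0.03, "dy": 0, "dz": 0, "roll": 0},
    {"fingers": 1, "dx": -0.05, "dy": 0, "dz": -0.04, "roll": 0},
    {"fingers": 1, "dx": -0.1, "dy": 0, "dz": -0.08, "roll": 0},
    {"fingers": 1, "dx": -0.16, "dy": 0, "dz": -0.12, "roll": 0},
    {"fingers": 1, "dx": -0.22, "dy": 0, "dz": -0.15, "roll": 0},
    {"fingers": 1, "dx": -0.22, "dy": 0, "dz": -0.15, "roll": 0},
    {"fingers": 1, "dx": -0.22, "dy": 0, "dz": -0.15, "roll": 0}
  ]
}}

```text
time: 20.15
tool_pos: [0.5308, -0.1881, 0.1854]
tcp_rot: [-2.203, -2.239, -0.002]
wrist_force: [0.1, 0.0, -0.6]
width: 0.002
grip_force: 0.0
```

```bash
python3 -c "
from h import *
to(W(-.020,.05,.034));gap('s6')
p,_,_=snap('top','t6');cv2.imwrite('pics/t6c.png',cv2.resize(p[160:280,170:330],None,fx=4,fy=4,interpolation=cv2.INTER_CUBIC))
p=cv2.imread('pics/s6.png');cv2.imwrite('pics/s6c.png',cv2.resize(p[240:390,210:340],None,fx=4,fy=4,interpolation=cv2.INTER_CUBIC))"
```

```text
d [ 0.2201 -0.001   0.1516] roll -0.16 fence [-0.0197 -0.1702  0.1854] F [ 0.06  0.05 -0.56] t 20.15 tilt 0.06
bar 342 [[-0.0297, 0.0718, 0.0454], [-0.0203, 0.1181, 0.0481], [-0.0105, 0.1928, 0.0505]]
arm 91 [[-0.0175, 0.1802, 0.0667], [-0.0064, 0.1896, 0.0711], [0.0045, 0.1935, 0.0741]]
```

View pics/t6c.png

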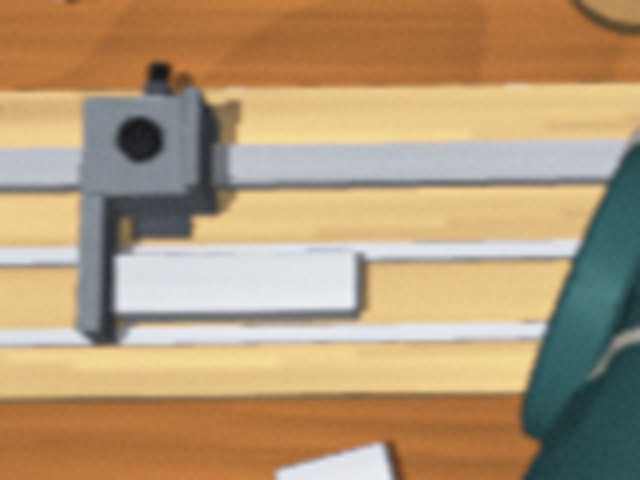

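View pics/s6c.png

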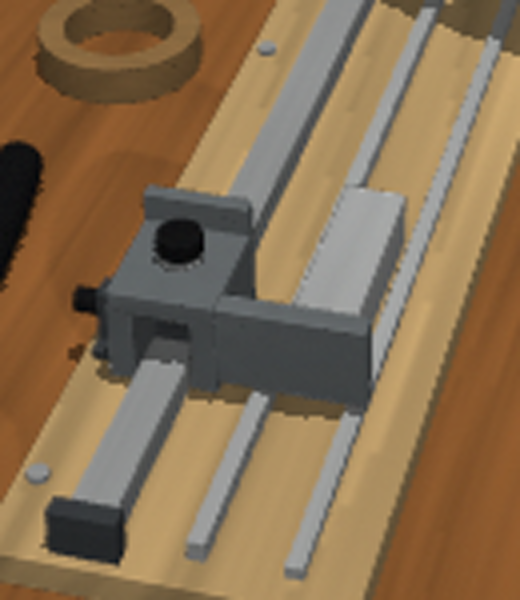

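The top crop shows the bar's nose against the stop arm at about (115,285), with the bar lying in its channel. In both views the stop sits over the clip with its knob down, and the robot is clear.

```bash
python3 -c "
from workcell import *
print(finish_job())"
```

```text
the job is handed in; nothing more can be done
None
```

I handed the job in at about 20 s. I felt the stop click into the notch, the bar's end rests against the stop arm, and the last pictures show both in place with the robot clear; `finish_job()` returned no verdict.

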